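# Check a light probe and hold it in the curing chamber

### The job

Take the light-meter probe out of its stand and check it on the reference lamp: hold it upright and still for two seconds with the tip of its blade about two centimetres above the middle of the lit window, without touching the lamp. Then pass the blade gently down through the slot in the chamber's guard plate until the yellow band on the blade is level with the plate, and finish while still holding it there, hanging upright from the gripper and not resting on the chamber. Leave the bench timer and the two vials where they are.

Things in the scene. Friction and masses are not known exactly. Their poses are not given: they have to be found in the camera images.
- probe: Loose light-meter probe, 120 g, upright in its stand. Origin: middle of the blade's lower tip, z up along the probe. Metal blade 30 (x) by 8 (y) mm, z 0 to 75 mm, yellow band at z 44 to 56 mm; black collar 44 x 30 mm, z 75 to 87; white handle 36 (x) by 26 (y) mm, z 87 to 155: grip it from above across its 26 mm (y), e.g. at z = 125. A half turn about z makes no difference.
- stand_pocket (a point): Centre of the pocket's mouth on top of the fixed probe stand (grey block 60 x 44 mm on a dark steel foot 100 x 90 mm), 86 mm above the bench; z up. The pocket is 35 (x) by 13 (y) mm; the blade hangs in it and the collar rests on the block, so the probe must be lifted 75 mm to be free.
- lamp_window (a point): Centre of the lit violet window (26 mm across, steel rim) on top of the fixed reference lamp, a round black puck 80 mm across; the window is 35 mm above the bench; z up.
- slot (a point): Centre of the slot at the upper face of the guard plate on the fixed curing chamber (grey box 110 x by 130 y mm, amber pane on its -x side). Face 100 mm above the bench; z up. The slot goes through the 8 mm plate, 34 mm long (x), 12 mm wide (y): 2 mm clearance on every side of the blade; 1.5 mm chamfer. Empty below down to 90 mm under the face.
- bench_timer: Bystander: cream bench timer with a red dial, 66 x 66 x 46 mm, origin at the centre of its underside.
- reagent_vial_0: Bystander: reagent vial with blue cap, 23 mm across, 46 mm tall, origin at the centre of its underside.
- reagent_vial_1: Bystander: second reagent vial with blue cap, 23 mm across, 46 mm tall, origin at the centre of its underside.
Not all that is in view belongs to the job. There is more than one size of the probe; the job needs the largest.

How it is judged:
On the way:
1. the probe is held upright and still over the lamp's lit window, its tip within 10 mm of the window's centre sideways and 8 to 35 mm above it, for one second (horizontal distance between probe and lamp_window below 0.01 m and z of probe in the frame of lamp_window between 0.008 and 0.035 m and linear speed of probe below 0.02 m/s and angular speed of probe below 0.2 rad/s and contact force between the fingers and probe above 1 N and angle between probe's own z axis and vertical below 0.12 rad), for 1 s.
At the end, for the whole second after the job is handed in: Fingers hold the probe (over 1 N), still and upright (0.12 rad), blade in the slot and in line with it (0.25 rad), tip 42 to 58 mm below the plate's upper face and within 6 mm of the slot's centre, under 3 N on the chamber; bystanders within 30 mm of where they stood (z of probe in the frame of slot between -0.058 and -0.042 m and x of probe in the frame of slot between -0.006 and 0.006 m and y of probe in the frame of slot between -0.006 and 0.006 m and angle between the x axis of probe and the x axis of slot, either way round below 0.25 rad and linear speed of probe below 0.02 m/s and contact force between probe and chamber below 3 N and contact force between the fingers and probe above 1 N and angle between probe's own z axis and vertical below 0.12 rad and distance of each of bench_timer, reagent_vial_0, reagent_vial_1 from where it was at the start of the episode below 0.03 m); the arm keeps its last pose, push and grip.
It fails at once if the reference lamp is touched (over 2 N) (contact force between reference_lamp and anything else above 2 N).
It fails at once if the chamber is pushed hard (over 25 N) (contact force between chamber and anything else above 25 N).
It fails at once if a bystander is pushed over 30 mm away (distance of any of bench_timer, reagent_vial_0, reagent_vial_1 from where it was at the start of the episode above 0.03 m).
It also fails if it takes over 64 s, if anything falls off the work surface, if the arm or the gripper's body presses on something with over 40 N, if the wrist force passes 120 N, or if a joint passes its speed limit or range.

### The arm

A 6-joint arm with a two-finger parallel gripper is mounted at the origin on a cart in front of the work surface, level with it; the furniture and walls round the work are solid. World frame = base frame: x ahead of the robot, y to its left, z up, the work surface at z = 0. Lengths are in m, angles in rad, forces in N, time in s.
With the tool pointing down it reaches from about 0.35 to 0.95 m from the base axis. Payload 17.4 kg.
Tool frame: the origin (TCP) lies at the very end of the fingers, on their centre line; the grasp point (between the pads) lies 19 mm behind it; z points along the fingers, y is the line along which they close (so a half turn about z gives the same grasp; the last joint's range is limited). The gripper opens to 93 mm and grips with 3 to 60 N. Pads are 15 mm wide; open, the fingers measure 128 mm over their backs; the gripper's body (75 mm by 188 mm) begins 65 mm behind the grasp point.
Start: joints at [1.307, 0.116, 1.442, -0, 1.584, -0.038], TCP at [0.151, 0.658, 0.219] pointing down, gripper open.
Joint ranges: [-2.83, 2.83], [-0.83, 2.19], [0.07, 2.5], [-1.14, 4.28], [0.01, 3], [-2.97, 2.97]. Speed limits (rad/s): [1.89, 1.89, 2.22, 3.14, 3.14, 3.14].

### API

Orientations are given as a unit quaternion [x, y, z, w].
In Python, from cell import robot gives the robot as it stands. The module is installed in compiled form; this text tells all that it offers.
- The arm moves only by the shell command python3 -m pendant FILE [FORCE], which reads ROWS from the file FILE. ROWS is a JSON list of rows, 1 to 5 of them, each an object with the fields r (a list: a rotation vector rx, ry, rz in parts of the range, where 1.0 means 90 degrees), xyz (a list: dx, dy, dz in shares of the most that a row can go, 1 being 62.5 mm), finger_gap (the finger opening in m); a field left out counts as zero (the opening has to be given); each row shifts and turns the commanded pose from where the row before left it, along the tool's axes as they then stand; what a row does not reach is not made up. A row lasts 1/8 s, in which the tool goes at most 0.0625 m and 0.188 rad, less where a joint would pass 70% of its speed; a pose out of reach is approached as far as the arm can. The fingers move at their own pace and stop on an object; FORCE is the grip in N (left out, the last holds). Time passes only in rows, so rows that do not move let the fingers close. It prints the time, the measured TCP pose, the force, the opening and the grip force at its end. No shift or turn number may pass 1 either way. Input that does not fit is refused with a message, and nothing moves.
- robot.read_state(): the state, without advancing time (a new reading comes with each control period).
- robot.read_camera(name): name is "scene" or "side" or "wrist"; returns a dict with "pixels" (384x512x3 uint8, red, green, blue), "fovy" (degrees; the focal length in pixels is half the picture's height over the tangent of half this angle, whatever the lens; pixels are square), "cx", "cy" (the principal point, pixels), "cam_to_world" (4x4, takes a point from camera to world coordinates). Camera axes: x right, y up, looking along -z (the intrinsics and any distortion apply to the point x, -y, -z); pixel columns grow to the right and rows downward; lengths in m; the calibration is good to about 2 mm. A picture is of the moment at which its call begins. There is no depth.
- robot.job_done(): hands the job in; it is judged then, once.
The state is a dict: "time_s": time; "qpos": joint angles; "dq": joint speeds; "effort": joint torques, N m; "tool_pos": TCP position; "tcp_rot": TCP orientation; "ft_force": force on the tool from outside, world axes, zero at the start; "torque": the same for the moment, N m; "grip_width": finger opening in m; "grasp_force": force on a finger pad.
Only numpy, scipy, OpenCV 4.12 (cv2) and the standard library are available. Lean on these libraries where they do the work, as an engineer would, in place of code of your own. Each camera call takes 0.05 s, during which the arm holds its last target. There are 200 camera calls.

## Working session

There is one attempt and no reset: what is moved stays moved. The work goes in short steps, Python scripts to look and compute and a shell command to move; the robot and the scene stay as the last step left them, time stands still between calls to the robot, and variables do not carry over. Pictures are saved under pics/ and viewed, at most 12 in all, crops included, and the job is handed in when it is done.

```bash
mkdir -p pics; python3 - <<'E'
from cell import robot
import cv2,numpy as np
for n in("scene","side","wrist"):
    c=robot.read_camera(n); cv2.imwrite(f"pics/{n}0.png",cv2.cvtColor(c["pixels"],cv2.COLOR_RGB2BGR))
    print(n,{k:(np.round(v,4).tolist() if k!="pixels" else 0) for k,v in c.items()})
print(robot.read_state())
E
```

```text
scene {'pixels': 0, 'fovy': 56.0189, 'cx': 260.5646, 'cy': 189.9423, 'cam_to_world': [[0.51, 0.4204, -0.7504, -0.0896], [-0.8601, 0.2561, -0.4411, -0.3813], [0.0067, 0.8704, 0.4922, 0.5182], [0.0, 0.0, 0.0, 1.0]]}
side {'pixels': 0, 'fovy': 55.9474, 'cx': 256.0286, 'cy': 191.3863, 'cam_to_world': [[0.5078, 0.458, -0.7297, -0.2653], [-0.8612, 0.25, -0.4425, -0.4611], [-0.0202, 0.8531, 0.5214, 0.6296], [0.0, 0.0, 0.0, 1.0]]}
wrist {'pixels': 0, 'fovy': 70.2064, 'cx': 255.1432, 'cy': 188.398, 'cam_to_world': [[0.2245, -0.9441, -0.2415, 0.085], [0.9745, 0.2173, 0.0564, 0.6736], [-0.0007, -0.248, 0.9688, 0.3836], [0.0, 0.0, 0.0, 1.0]]}
{'time_s': 0.15, 'qpos': array([ 1.30718648e+00,  1.16408265e-01,  1.44207835e+00, -1.08585341e-05,
        1.58400798e+00, -3.77922609e-02]), 'dq': array([ 8.15907265e-04, -1.37946267e-03, -2.49944618e-03, -9.91347757e-05,
       -1.59393596e-03, -1.91730727e-04]), 'effort': array([-2.22540225e-04, -7.21758199e+01, -6.22948265e+01,  7.80982221e-02,
        2.25100375e-02, -2.98931968e-05]), 'tool_pos': array([0.15110402, 0.65772218, 0.21807366]), 'tcp_rot': array([ 1.12669101e-01,  9.93632462e-01, -4.46673008e-04, -6.23372904e-05]), 'ft_force': array([ 0.96160811, -0.86224847, -0.01844561]), 'torque': array([-0.00445663,  0.04464108,  0.02258053]), 'grasp_force': 0.0, 'grip_width': 0.09298987483396375}
```

View pics/scene0.png

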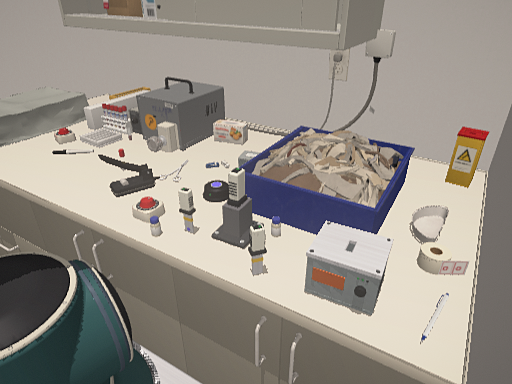

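View pics/side0.png

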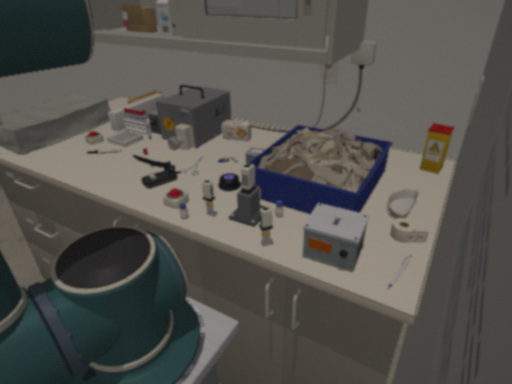

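The scene view shows the stand with its probe at (236,215), the lamp at (217,186), the chamber at (350,262) with the slot near (350,245), two decoy probes at (187,208) and (258,248), the timer at (148,205), and the vials at (155,226) and (276,226).

```bash
cat > h.py <<'E'
import numpy as np,cv2
from cell import robot
def proj(c,P):
    T=c["cam_to_world"];f=192/np.tan(np.radians(c["fovy"])/2)
    p=(np.atleast_2d(P)-T[:3,3])@T[:3,:3]
    return np.c_[c["cx"]+f*p[:,0]/-p[:,2], c["cy"]-f*p[:,1]/-p[:,2]]
def pt(c,u,v,z):
    T=c["cam_to_world"];f=192/np.tan(np.radians(c["fovy"])/2)
    d=T[:3,:3]@np.array([(u-c["cx"])/f,-(v-c["cy"])/f,-1]); o=T[:3,3]
    return o+d*(z-o[2])/d[2]
def crop(c,x0,y0,x1,y1,k,fn):
    im=cv2.cvtColor(c["pixels"],cv2.COLOR_RGB2BGR)[y0:y1,x0:x1]
    cv2.imwrite(fn,cv2.resize(im,None,fx=k,fy=k,interpolation=cv2.INTER_CUBIC))
E
python3 - <<'E'
from h import *
c=robot.read_camera("scene"); print(c.keys())
crop(c,195,155,395,305,4,"pics/c1.png")
for n,a in dict(lamp=(217,184,.035),slot=(350,245,.1),timer=(148,212,0),stand=(234,240,0)).items(): print(n,pt(c,*a))
E
```

```text
dict_keys(['pixels', 'fovy', 'cx', 'cy', 'cam_to_world'])
lamp [0.61265427 0.17298699 0.035     ]
slot [ 0.45558126 -0.25455824  0.1       ]
timer [0.44573186 0.27525376 0.        ]
stand [0.46330485 0.01479478 0.        ]
```

View pics/c1.png

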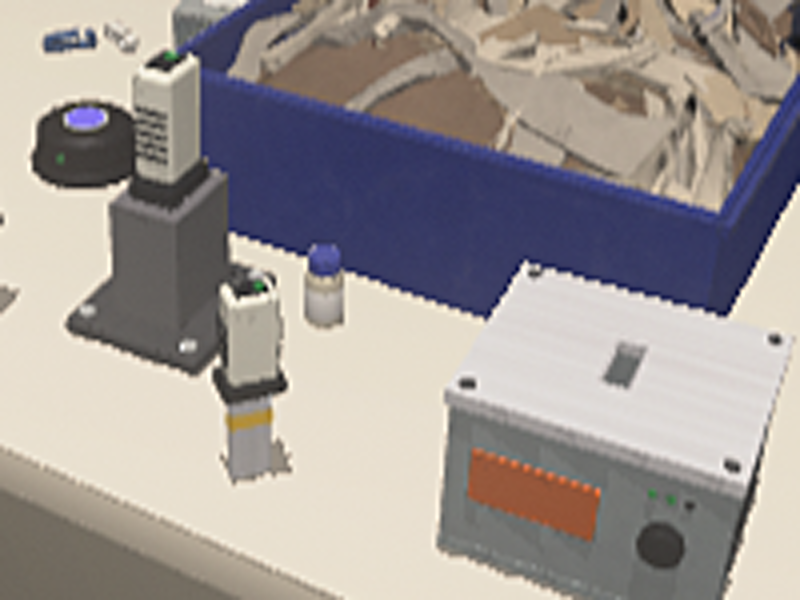

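```bash
python3 - <<'E'
from h import *
c=robot.read_camera("scene")
q=lambda n,z,L:[print(n,np.round(pt(c,195+u/4,155+v/4,z),4)) for u,v in L]
q("plate",.1,[(528,262),(793,337),(745,487),(446,397)])
q("screws",.1,[(535,271),(776,340),(733,466),(468,383)])
q("slot",.1,[(626,364)])
q("blocktop",.086,[(110,205),(178,235),(228,172)])
q("handletop",.166,[(135,68),(167,50),(199,58),(172,76)])
q("foot",.01,[(67,325),(198,374)])
q("lamp",.035,[(86,118),(66,118),(106,118),(86,108),(86,128)])
E
```

```text
plate [ 0.5093 -0.1879  0.1   ]
plate [ 0.5153 -0.3195  0.1   ]
plate [ 0.4006 -0.3263  0.1   ]
plate [ 0.3894 -0.1963  0.1   ]
screws [ 0.5035 -0.194   0.1   ]
screws [ 0.5087 -0.3131  0.1   ]
screws [ 0.4108 -0.3187  0.1   ]
screws [ 0.4035 -0.2008  0.1   ]
slot [ 0.4541 -0.2579  0.1   ]
blocktop [0.4606 0.0411 0.086 ]
blocktop [ 0.4548 -0.0085  0.086 ]
blocktop [0.5259 0.0036 0.086 ]
handletop [0.4794 0.0336 0.166 ]
handletop [0.507  0.0313 0.166 ]
handletop [0.5078 0.0107 0.166 ]
handletop [0.4819 0.0112 0.166 ]
foot [0.4376 0.0595 0.01  ]
foot [ 0.4392 -0.0302  0.01  ]
lamp [0.6096 0.1724 0.035 ]
lamp [0.6023 0.1843 0.035 ]
lamp [0.6168 0.1605 0.035 ]
lamp [0.6214 0.1813 0.035 ]
lamp [0.598  0.1638 0.035 ]
```

Units first: shifts go in shares of 62.5 mm and turns go in shares of 90 degrees. So -0.052 m is -0.832, -0.03 m is -0.48, -0.113 rad / 1.5708 = -0.0719.

```bash
echo '[{"r": [0, 0, -0.0719], "xyz": [0, 0, -0.48], "finger_gap": 0.093}, {"r": [0, 0, -0.0719], "xyz": [0, 0, -0.48], "finger_gap": 0.093}, {"xyz": [-0.448, -0.832, 0], "finger_gap": 0.093}, {"xyz": [-0.448, -0.832, 0], "finger_gap": 0.093}, {"xyz": [-0.448, -0.832, 0], "finger_gap": 0.093}]' > m.json && python3 -m pendant m.json
echo '[{"xyz": [-0.448, -0.832, 0], "finger_gap": 0.093}, {"xyz": [-0.448, -0.832, 0], "finger_gap": 0.093}, {"xyz": [-0.448, -0.832, 0], "finger_gap": 0.093}, {"xyz": [-0.448, -0.832, 0], "finger_gap": 0.093}, {"xyz": [-0.448, -0.832, 0], "finger_gap": 0.093}]' > m.json && python3 -m pendant m.json
```

```text
time_s: 0.88
tool_pos: [0.2356, 0.5003, 0.2785]
tcp_rot: [-0.0, 1.0, -0.0, 0.0]
ft_force: [0.7, -0.2, 0.4]
grip_width: 0.0931
grasp_force: 0.0
time_s: 1.5
tool_pos: [0.3756, 0.2402, 0.2788]
tcp_rot: [-0.0, 1.0, 0.0, 0.0]
ft_force: [0.9, 0.8, 0.1]
grip_width: 0.0929
grasp_force: 0.0
```

To row units: -0.0547 m is -0.8752, -0.03 m is -0.48.

```bash
echo '[{"xyz": [-0.48, -0.8752, 0], "finger_gap": 0.093}, {"xyz": [-0.48, -0.8752, 0], "finger_gap": 0.093}, {"xyz": [-0.48, -0.8752, 0], "finger_gap": 0.093}, {"xyz": [-0.448, -0.8752, 0], "finger_gap": 0.093}, {"finger_gap": 0.093}]' > m.json && python3 -m pendant m.json
python3 - <<'E'
from h import *
c=robot.read_camera("wrist"); print(robot.read_state()["tool_pos"])
cv2.imwrite("pics/w1.png",cv2.cvtColor(c["pixels"],cv2.COLOR_RGB2BGR))
cv2.imwrite("pics/w1.png",cv2.resize(cv2.imread("pics/w1.png"),None,fx=1.5,fy=1.5))
np.save("w1T.npy",c["cam_to_world"]);print(c["cam_to_world"].round(3))
P=[[.494,.0215,.166],[.494,.0215,.086],[.6096,.1724,.035],[.454,-.258,.1]];print(proj(c,P)*1.5)
E
```

```text
time_s: 2.12
tool_pos: [0.4941, 0.0199, 0.278]
tcp_rot: [0.002, 1.0, -0.0, -0.001]
ft_force: [-0.9, -0.2, -0.0]
grip_width: 0.093
grasp_force: 0.0
[0.49353033 0.02171308 0.2782276 ]
[[ 0.005 -0.969 -0.247  0.426]
 [ 1.     0.005  0.002  0.021]
 [-0.    -0.247  0.969  0.444]
 [ 0.     0.     0.     1.   ]]
[[384.41294038 278.11765522]
 [384.07536498 256.79264521]
 [524.59794757 353.01540224]
 [ 47.36905798 214.20849554]]
```

View pics/w1.png

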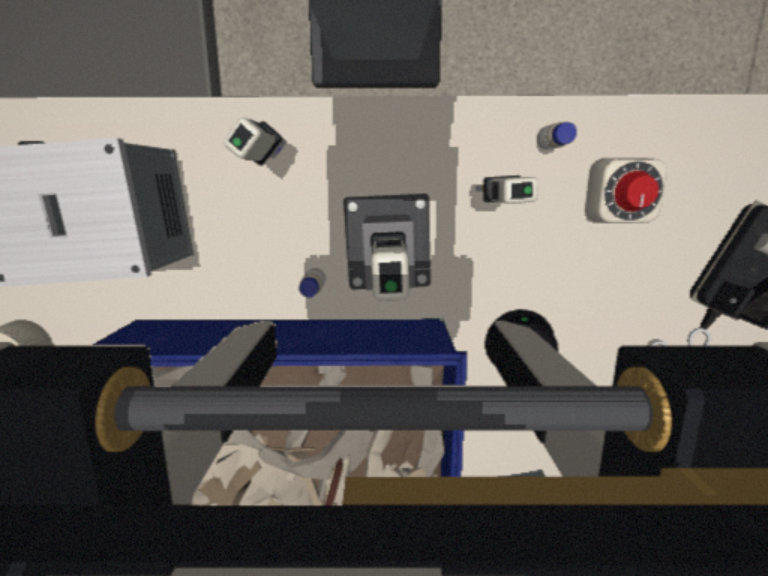

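The wrist view shows the probe handle's top near (391,280), the stand foot with corners (345,197), (429,193), (430,286), (350,290), the slot at (54,215), and the lamp partly hidden at (520,335). I'll enlarge the handle and slot.

```bash
python3 - <<'E'
from h import *
c=robot.read_camera("wrist")
im=cv2.cvtColor(c["pixels"],cv2.COLOR_RGB2BGR)
a=cv2.resize(im[120:205,225:295],None,fx=5.5,fy=5.5,interpolation=cv2.INTER_CUBIC)
b=cv2.resize(im[100:185,5:75],None,fx=5.5,fy=5.5,interpolation=cv2.INTER_CUBIC)
cv2.imwrite("pics/w2.png",np.hstack([a,b])); print(a.shape); 
E
```

```text
(468, 385, 3)
```

View pics/w2.png

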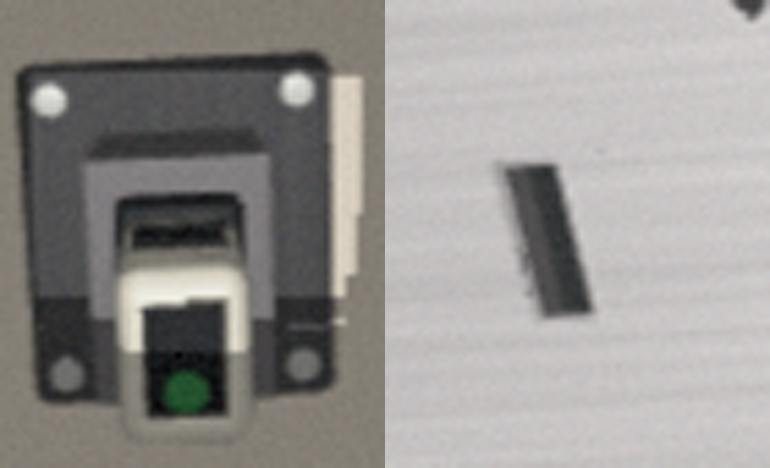

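```bash
python3 - <<'E'
from h import *
c=robot.read_camera("wrist")
A=lambda n,z,L:[print(n,np.round(pt(c,225+u/5.5,120+v/5.5,z),4)) for u,v in L]
B=lambda n,z,L:[print(n,np.round(pt(c,5+(u-385)/5.5,100+v/5.5,z),4)) for u,v in L]
A("top",.166,[(185,356),(118,272),(252,272),(247,437),(125,437)])
A("block",.086,[(83,160),(270,154)])
A("foot screws",.012,[(49,100),(297,89),(303,364),(66,375)])
A("foot",.01,[(20,70),(325,58),(333,385),(42,400)])
B("slot",.1,[(497,162),(555,163),(593,313),(540,318),(546,239)])
for u,v in [(0,143),(120,142),(151,272),(0,284)]: print("plate",pt(c,u/1.5,v/1.5,.1).round(4))
for u,v in [(109,148),(135,269),(-0,278)]: print("screw",pt(c,u/1.5,v/1.5,.1).round(4))
print("lamp",pt(c,520/1.5,312/1.5,.035))
E
```

```text
top [0.4925 0.027  0.166 ]
top [0.4763 0.0144 0.166 ]
top [0.4763 0.0396 0.166 ]
top [0.5086 0.039  0.166 ]
top [0.5086 0.0155 0.166 ]
block [0.4639 0.0038 0.086 ]
block [0.4626 0.0482 0.086 ]
foot screws [ 0.4549 -0.0096  0.012 ]
foot screws [0.452  0.0606 0.012 ]
foot screws [0.5322 0.064  0.012 ]
foot screws [ 0.5354 -0.0063  0.012 ]
foot [ 0.4467 -0.0178  0.01  ]
foot [0.4435 0.0686 0.01  ]
foot [0.5391 0.0733 0.01  ]
foot [ 0.5436 -0.0137  0.01  ]
slot [ 0.4378 -0.2596  0.1   ]
slot [ 0.4381 -0.2466  0.1   ]
slot [ 0.4718 -0.2446  0.1   ]
slot [ 0.4729 -0.257   0.1   ]
slot [ 0.4549 -0.252   0.1   ]
plate [ 0.3979 -0.2815  0.1   ]
plate [ 0.3973 -0.1857  0.1   ]
plate [ 0.5035 -0.1761  0.1   ]
plate [ 0.5139 -0.3085  0.1   ]
screw [ 0.4018 -0.1953  0.1   ]
screw [ 0.5008 -0.1895  0.1   ]
screw [ 0.5086 -0.3073  0.1   ]
lamp [0.56206979 0.16743327 0.035     ]
```

To row units: 0.04 m is 0.64, 0.005 m is 0.08, -0.04 rad / 1.5708 = -0.0255.

```bash
echo '[{"r": [0, 0, -0.0255], "xyz": [0, 0.08, 0.64], "finger_gap": 0.093}, {"xyz": [0, 0, 0.64], "finger_gap": 0.093}, {"xyz": [0, 0, 0.64], "finger_gap": 0.093}, {"xyz": [0, 0, 0.64], "finger_gap": 0.093}, {"finger_gap": 0.093}]' > m.json && python3 -m pendant m.json
echo '[{"finger_gap": 0.01}, {"finger_gap": 0.01}, {"finger_gap": 0.01}, {"finger_gap": 0.01}, {"finger_gap": 0.01}]' > m.json && python3 -m pendant m.json 25
```

```text
time_s: 2.9
tool_pos: [0.4916, 0.0295, 0.1166]
tcp_rot: [-0.021, 1.0, 0.0, -0.002]
ft_force: [-0.3, 0.6, -0.3]
grip_width: 0.093
grasp_force: 0.0
time_s: 3.52
tool_pos: [0.4933, 0.0281, 0.1188]
tcp_rot: [-0.02, 1.0, 0.0, 0.0]
ft_force: [-0.3, -1.0, -0.3]
grip_width: 0.0477
grasp_force: 0.0
```

```bash
echo '[{"finger_gap": 0.01}, {"finger_gap": 0.01}, {"finger_gap": 0.01}, {"finger_gap": 0.01}, {"finger_gap": 0.01}]' > m.json && python3 -m pendant m.json 25
```

```text
time_s: 4.15
tool_pos: [0.4933, 0.0276, 0.1185]
tcp_rot: [-0.02, 1.0, -0.001, -0.0]
ft_force: [-0.1, -6.1, -0.8]
grip_width: 0.0259
grasp_force: 25.0
```

To row units: -0.01 m is -0.16, -0.002 m is -0.032.

```bash
echo '[{"xyz": [0, -0.032, -0.064], "finger_gap": 0.01}, {"xyz": [0, 0, -0.16], "finger_gap": 0.01}, {"finger_gap": 0.01}]' > m.json && python3 -m pendant m.json
```

```text
time_s: 4.53
tool_pos: [0.4938, 0.0262, 0.1338]
tcp_rot: [-0.02, 1.0, 0.0, 0.001]
ft_force: [0.8, -0.1, -0.7]
grip_width: 0.0258
grasp_force: 25.0
```

To row units: -0.032 m is -0.512, -0.03 m is -0.48.

```bash
echo '[{"xyz": [0, 0, -0.512], "finger_gap": 0.01}, {"xyz": [0, 0, -0.512], "finger_gap": 0.01}, {"xyz": [0, 0, -0.512], "finger_gap": 0.01}, {"xyz": [0, 0, -0.48], "finger_gap": 0.01}, {"finger_gap": 0.01}]' > m.json && python3 -m pendant m.json
echo '[{"xyz": [-0.16, 0.8, 0], "finger_gap": 0.01}, {"xyz": [-0.16, 0.8, 0], "finger_gap": 0.01}, {"xyz": [-0.16, 0.8, 0], "finger_gap": 0.01}, {"finger_gap": 0.01}]' > m.json && python3 -m pendant m.json
python3 - <<'E'
from h import *
c=robot.read_camera("wrist")
cv2.imwrite("pics/w3.png",cv2.resize(cv2.cvtColor(c["pixels"],cv2.COLOR_RGB2BGR),None,fx=1.5,fy=1.5))
print(proj(c,[[.61,.176,.035]])*1.5)
E
```

```text
time_s: 5.15
tool_pos: [0.494, 0.0262, 0.2607]
tcp_rot: [-0.02, 1.0, 0.0, 0.002]
ft_force: [-0.3, 0.8, -2.0]
grip_width: 0.0259
grasp_force: 25.0
time_s: 5.65
tool_pos: [0.5169, 0.1798, 0.2565]
tcp_rot: [-0.022, 1.0, -0.0, -0.001]
ft_force: [-0.2, -1.1, -1.6]
grip_width: 0.0259
grasp_force: 25.0
[[374.60192329 342.12819411]]
```

View pics/w3.png

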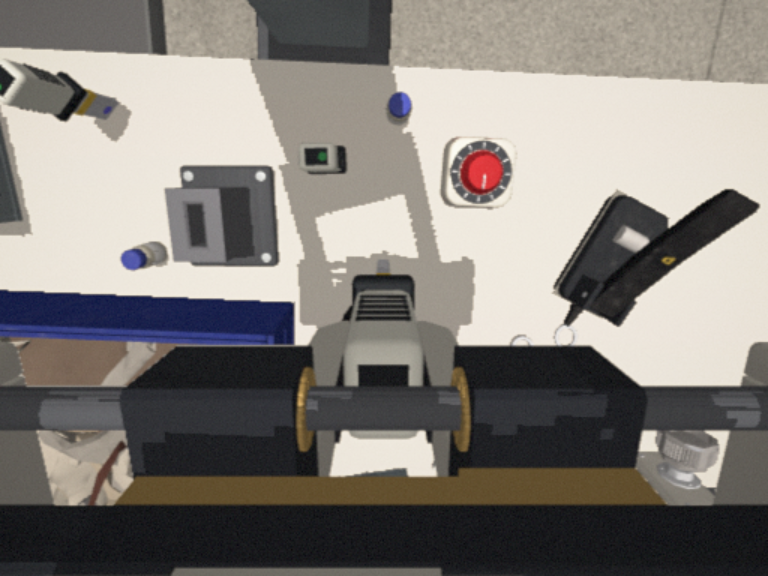

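The lamp is hidden behind the handle and gripper (handle at (385,330)), and the empty stand pocket is at (195,225). I'll shift sideways to see the lamp.

To row units: -0.04 m is -0.64, -0.03 m is -0.48.

```bash
echo '[{"xyz": [-0.48, -0.64, 0], "finger_gap": 0.01}, {"xyz": [-0.48, -0.64, 0], "finger_gap": 0.01}, {"finger_gap": 0.01}, {"finger_gap": 0.01}]' > m.json && python3 -m pendant m.json
python3 - <<'E'
from h import *
c=robot.read_camera("wrist");s=robot.read_camera("scene")
st=robot.read_state();print(st["tool_pos"],st["tcp_rot"])
im=cv2.cvtColor(c["pixels"],cv2.COLOR_RGB2BGR);hsv=cv2.cvtColor(im,cv2.COLOR_BGR2HSV)
for n,cc in(("w",c),("s",s)):
    hsv=cv2.cvtColor(cc["pixels"],cv2.COLOR_RGB2HSV)
    m=cv2.inRange(hsv,(115,90,170),(145,255,255))
    k,l,S,C=cv2.connectedComponentsWithStats(m)
    for i in range(1,k):
        if S[i,4]>8: print(n,S[i],C[i],pt(cc,*C[i],.035))
a=cv2.resize(im[110:235,160:340],None,fx=4.4,fy=4.4,interpolation=cv2.INTER_CUBIC)
cv2.imwrite("pics/w4.png",a)
E
```

```text
time_s: 6.2
tool_pos: [0.5801, 0.099, 0.258]
tcp_rot: [-0.019, 1.0, 0.0, -0.0]
ft_force: [0.1, 0.0, -0.8]
grip_width: 0.0264
grasp_force: 25.0
[0.57990735 0.09988247 0.25857198] [-2.02145456e-02  9.99795663e-01  5.91000800e-05 -9.50179619e-06]
w [328   9  13  15 160] [333.9125   15.95625] [0.38273069 0.19157842 0.035     ]
w [136 124  12  13 113] [142.01769912 129.84070796] [ 0.53341933 -0.05996576  0.035     ]
w [299 182  16  16 121] [306.80991736 189.43801653] [0.6101474  0.17659139 0.035     ]
```

View pics/w4.png

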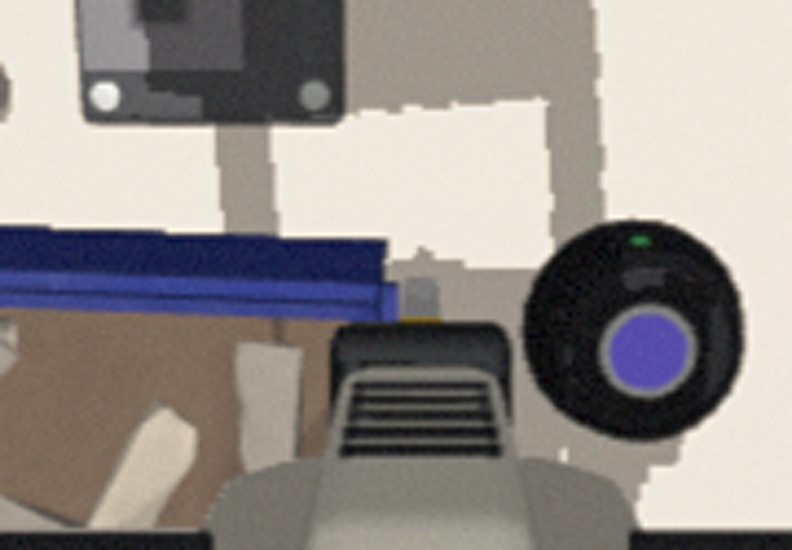

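```bash
python3 - <<'E'
from h import *
c=robot.read_camera("wrist")
for z in(.145,.151,.157): print(pt(c,255.9,173,z), pt(c,160+404/4.4,173,z)[1],pt(c,160+440/4.4,173,z)[1])
print(pt(c,160+422/4.4,110+360/4.4,.306-.08))
print(pt(c,307.3,189.5,.035))
E
```

```text
[0.56695477 0.10058684 0.145     ] 0.09634544092093326 0.10484716210499956
[0.56577554 0.10052146 0.151     ] 0.09637122199827944 0.1046902123636182
[0.56459631 0.10045608 0.157     ] 0.09639700307562561 0.10453326262223683
[0.56540842 0.10029341 0.226     ]
[0.610264   0.17839808 0.035     ]
```

Window is at crop (648,350), world (0.610, 0.177); blade tip at crop (422,277) is in line with the TCP. Now I'll go over the lamp.

To row units: 0.0382 m is 0.6112, 0.03 m is 0.48.

```bash
echo '[{"xyz": [-0.264, 0.6112, 0], "finger_gap": 0.01}, {"xyz": [-0.264, 0.6112, 0], "finger_gap": 0.01}, {"xyz": [0, 0, 0.48], "finger_gap": 0.01}, {"xyz": [0, 0, 0.48], "finger_gap": 0.01}, {"xyz": [0, 0, 0.32], "finger_gap": 0.01}]' > m.json && python3 -m pendant m.json
echo '[{"xyz": [0, 0, 0.208], "finger_gap": 0.01}, {"finger_gap": 0.01}, {"finger_gap": 0.01}]' > m.json && python3 -m pendant m.json
```

```text
time_s: 6.98
tool_pos: [0.6096, 0.1779, 0.1773]
tcp_rot: [-0.021, 1.0, -0.0, -0.0]
ft_force: [-0.7, 0.4, -1.5]
grip_width: 0.026
grasp_force: 25.0
time_s: 7.35
tool_pos: [0.6107, 0.1774, 0.1668]
tcp_rot: [-0.02, 1.0, 0.0, 0.001]
ft_force: [0.1, 0.0, -1.2]
grip_width: 0.0264
grasp_force: 25.0
```

```bash
for i in 1 2 3 4; do echo '[{"finger_gap": 0.01}, {"finger_gap": 0.01}, {"finger_gap": 0.01}, {"finger_gap": 0.01}, {"finger_gap": 0.01}]' > m.json && python3 -m pendant m.json | head -2; done
python3 - <<'E'
from h import *
c=robot.read_camera("scene"); crop(c,180,120,260,210,6,"pics/s2.png")
E
```

```text
time_s: 7.98
tool_pos: [0.6103, 0.1774, 0.1656]
time_s: 8.6
tool_pos: [0.6104, 0.1774, 0.1657]
time_s: 9.22
tool_pos: [0.6103, 0.1774, 0.1657]
time_s: 9.85
tool_pos: [0.6104, 0.1773, 0.1656]
```

View pics/s2.png

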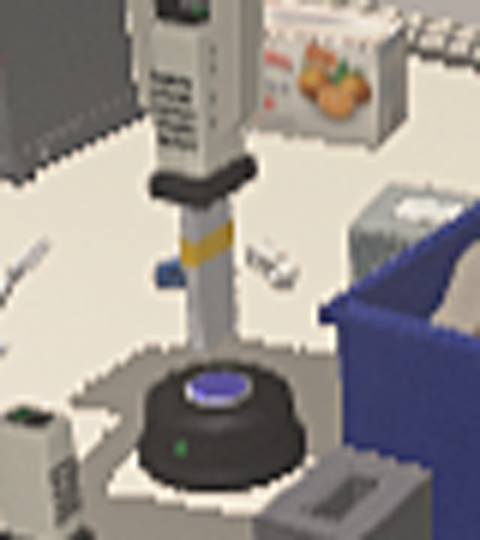

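The blade tip (213,350) hangs clear, just above the window (219,387), held still for 2.5 s. On to the chamber.

To row units: -0.058 m is -0.928, -0.0482 m is -0.7712, -0.02 rad / 1.5708 = -0.0127.

```bash
echo '[{"r": [0, 0, -0.0127], "xyz": [0, 0, -0.928], "finger_gap": 0.01}, {"xyz": [0, 0, -0.928], "finger_gap": 0.01}, {"xyz": [0.4704, -0.7712, 0], "finger_gap": 0.01}, {"xyz": [0.4704, -0.7712, 0], "finger_gap": 0.01}, {"xyz": [0.4704, -0.7712, 0], "finger_gap": 0.01}]' > m.json && python3 -m pendant m.json
echo '[{"xyz": [0.4704, -0.7712, 0], "finger_gap": 0.01}, {"xyz": [0.4704, -0.7712, 0], "finger_gap": 0.01}, {"xyz": [0.4704, -0.7712, 0], "finger_gap": 0.01}, {"xyz": [0.4704, -0.7712, 0], "finger_gap": 0.01}, {"finger_gap": 0.01}]' > m.json && python3 -m pendant m.json
echo '[{"finger_gap": 0.01}, {"finger_gap": 0.01}]' > m.json && python3 -m pendant m.json
python3 - <<'E'
from h import *
c=robot.read_camera("wrist");st=robot.read_state();print(st["tool_pos"],st["tcp_rot"])
print(proj(c,[[.455,-.252,.1],st["tool_pos"]+[-.015,0,-.1075]]))
crop(c,120,95,300,230,4.4,"pics/w5.png")
E
```

```text
time_s: 10.52
tool_pos: [0.53, 0.0265, 0.2817]
tcp_rot: [-0.03, 1.0, -0.0, 0.0]
ft_force: [1.2, -0.9, -1.7]
grip_width: 0.0258
grasp_force: 25.0
time_s: 11.15
tool_pos: [0.4237, -0.1744, 0.282]
tcp_rot: [-0.028, 1.0, -0.0, 0.0]
ft_force: [-0.1, -0.1, -1.2]
grip_width: 0.0256
grasp_force: 25.0
time_s: 11.4
tool_pos: [0.4257, -0.1709, 0.2816]
tcp_rot: [-0.031, 1.0, 0.0, -0.0]
ft_force: [-1.1, -0.3, -1.6]
grip_width: 0.0259
grasp_force: 25.0
[ 0.42573445 -0.17088059  0.28160768] [-3.09922088e-02  9.99519623e-01  6.13477141e-05 -5.37319539e-05]
[[191.88271412 190.76020176]
 [255.64687685 172.15325287]]
```

View pics/w5.png

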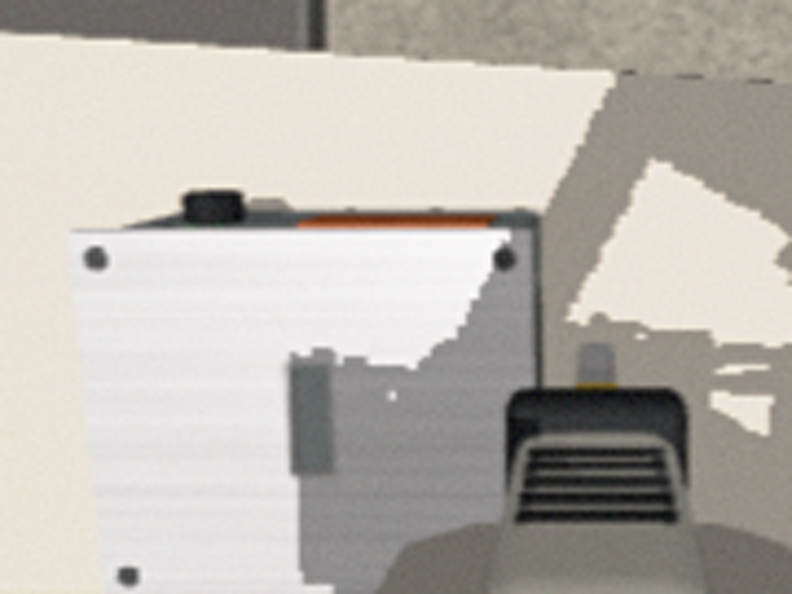

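```bash
python3 - <<'E'
from h import *
c=robot.read_camera("wrist")
g=lambda u,v,z:pt(c,120+u/4.4,95+v/4.4,z)
S=[g(*p,.1) for p in[(289,356),(333,358),(334,474),(292,474)]]
for p in S: print("slot",p.round(4))
print("mean",np.mean(S,0))
s=[g(*p,.1) for p in[(95,259),(504,259),(128,576)]]
for p in s: print("screw",p.round(4))
print("mid",(s[1]+s[2])/2, "yaw",(s[2]-s[0])[1]/(s[2]-s[0])[0], -(s[1]-s[0])[0]/(s[1]-s[0])[1])
z=robot.read_state()["tool_pos"][2]-.1075
for u in(578,596,614): print("tip",g(u,343,z))
# feature refine: blade/slot in tool-y
E
```

```text
slot [ 0.4355 -0.2601  0.1   ]
slot [ 0.4354 -0.2471  0.1   ]
slot [ 0.4712 -0.2465  0.1   ]
slot [ 0.4719 -0.2592  0.1   ]
mean [ 0.45350273 -0.25323566  0.1       ]
screw [ 0.4103 -0.3159  0.1   ]
screw [ 0.4031 -0.198   0.1   ]
screw [ 0.5081 -0.3098  0.1   ]
mid [ 0.4555944  -0.25393334  0.1       ] yaw 0.06250004725717914 0.06143468376441261
tip [ 0.41183543 -0.17515246  0.17405883]
tip [ 0.4115803  -0.17099799  0.17405883]
tip [ 0.41132516 -0.16684348  0.17405883]
```

Slot centre crop (312,415) gives world (0.4545,-0.2535), yaw 0.062, matching the screws' midpoint; the blade edge at (596,343) is in line with the TCP.

To row units: -0.0423 m is -0.6768, -0.0422 m is -0.6752.

```bash
echo '[{"xyz": [-0.1856, -0.6752, 0], "finger_gap": 0.01}, {"xyz": [-0.184, -0.6768, 0], "finger_gap": 0.01}, {"xyz": [0, 0, 0.48], "finger_gap": 0.01}, {"xyz": [0, 0, 0.4], "finger_gap": 0.01}, {"finger_gap": 0.01}]' > m.json && python3 -m pendant m.json
echo '[{"finger_gap": 0.01}, {"finger_gap": 0.01}, {"finger_gap": 0.01}]' > m.json && python3 -m pendant m.json
python3 - <<'E'
from h import *
c=robot.read_camera("wrist");st=robot.read_state();print(st["tool_pos"],st["tcp_rot"])
s=robot.read_camera("scene")
a=cv2.resize(cv2.cvtColor(c["pixels"],cv2.COLOR_RGB2BGR)[135:210,220:290],None,fx=5.6,fy=5.6,interpolation=cv2.INTER_CUBIC)
b=cv2.resize(cv2.cvtColor(s["pixels"],cv2.COLOR_RGB2BGR)[205:280,315:385],None,fx=5.6,fy=5.6,interpolation=cv2.INTER_CUBIC)
cv2.imwrite("pics/w6.png",np.hstack([a,b]))
E
```

```text
time_s: 12.12
tool_pos: [0.4532, -0.2539, 0.2249]
tcp_rot: [-0.031, 1.0, 0.001, -0.001]
ft_force: [0.8, 0.2, -1.0]
grip_width: 0.0258
grasp_force: 25.0
time_s: 12.5
tool_pos: [0.4536, -0.2548, 0.2275]
tcp_rot: [-0.03, 1.0, -0.0, 0.0]
ft_force: [0.8, 0.5, -0.9]
grip_width: 0.0259
grasp_force: 25.0
[ 0.45350686 -0.2547821   0.22725113] [-3.01494745e-02  9.99545323e-01 -2.35024676e-04  3.17225960e-04]
```

View pics/w6.png

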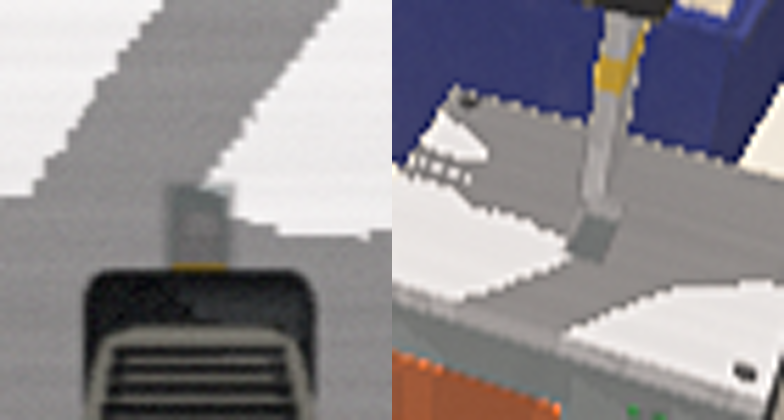

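```bash
python3 - <<'E'
from h import *
c=robot.read_camera("wrist")
g=lambda u,v,z:pt(c,220+u/5.6,135+v/5.6,z).round(4)
z=robot.read_state()["tool_pos"][2]-.1075
print("slot -x edge",g(167,185,.1),g(232,185,.1)); print("blade",g(178,213,z),g(225,213,z),z)
im=cv2.cvtColor(c["pixels"],cv2.COLOR_RGB2GRAY); print(im[164:186,254:258].mean(1).round()); print(im[178:182,246:266].mean(0).round()); print(im[172,246:266])
E
```

```text
slot -x edge [ 0.4382 -0.2611  0.1   ] [ 0.4374 -0.2485  0.1   ]
blade [ 0.4397 -0.2587  0.1195] [ 0.4392 -0.2501  0.1195] 0.1194543496866534
[141. 150. 159. 176. 156. 105.  99.  98. 102. 113. 114. 113. 113. 105.
 104. 104. 104. 105.  99.  42.  20.  22.]
[141. 140. 135. 122. 108.  99. 101. 105. 105. 102. 104. 104. 102.  99.
 108. 123. 133. 141. 139. 140.]
[143 142 138 127 108 103 100 101 104 100 102 100  99  98 131 186 226 243
 240 241]
```

Left: the blade (176–226) is centred in the slot (167–232); right: the tip is just above the slot. Aligned, so lower gently.

To row units: 0.008 m is 0.128, -0.0005 m is -0.008.

```bash
echo '[{"xyz": [-0.008, 0, 0.128], "finger_gap": 0.01}, {"xyz": [0, 0, 0.096], "finger_gap": 0.01}, {"xyz": [0, 0, 0.096], "finger_gap": 0.01}, {"xyz": [0, 0, 0.064], "finger_gap": 0.01}, {"finger_gap": 0.01}]' > m.json && python3 -m pendant m.json
```

```text
time_s: 13.28
tool_pos: [0.4538, -0.2547, 0.2023]
tcp_rot: [-0.03, 1.0, 0.0, -0.0]
ft_force: [0.3, 0.8, -1.5]
grip_width: 0.026
grasp_force: 25.0
```

To row units: 0.008 m is 0.128.

```bash
echo '[{"xyz": [0, 0, 0.128], "finger_gap": 0.01}, {"xyz": [0, 0, 0.128], "finger_gap": 0.01}, {"xyz": [0, 0, 0.128], "finger_gap": 0.01}, {"finger_gap": 0.01}]' > m.json && python3 -m pendant m.json
echo '[{"xyz": [0, 0, 0.128], "finger_gap": 0.01}, {"xyz": [0, 0, 0.128], "finger_gap": 0.01}, {"xyz": [0, 0, 0.08], "finger_gap": 0.01}, {"finger_gap": 0.01}, {"finger_gap": 0.01}]' > m.json && python3 -m pendant m.json
echo '[{"finger_gap": 0.01}, {"finger_gap": 0.01}, {"finger_gap": 0.01}]' > m.json && python3 -m pendant m.json
python3 - <<'E'
from h import *
s=robot.read_camera("scene");crop(s,310,170,390,260,6,"pics/s3.png");st=robot.read_state();print(st["tool_pos"],st["ft_force"],st["dq"].round(4))
E
```

```text
time_s: 13.78
tool_pos: [0.4536, -0.2546, 0.1777]
tcp_rot: [-0.03, 1.0, 0.0, -0.001]
ft_force: [0.4, 0.2, -1.2]
grip_width: 0.026
grasp_force: 25.0
time_s: 14.4
tool_pos: [0.4539, -0.2548, 0.1579]
tcp_rot: [-0.03, 1.0, -0.0, 0.0]
ft_force: [0.2, -0.1, -1.6]
grip_width: 0.026
grasp_force: 25.0
time_s: 14.78
tool_pos: [0.4539, -0.2548, 0.1577]
tcp_rot: [-0.03, 1.0, -0.0, 0.0]
ft_force: [-0.1, -0.2, -1.0]
grip_width: 0.0258
grasp_force: 25.0
[ 0.45390004 -0.25474414  0.15770717] [ 0.41788902 -0.61353855 -1.16703045] [ 0.0001 -0.0006  0.0015 -0.001  -0.0013 -0.0016]
```

View pics/s3.png

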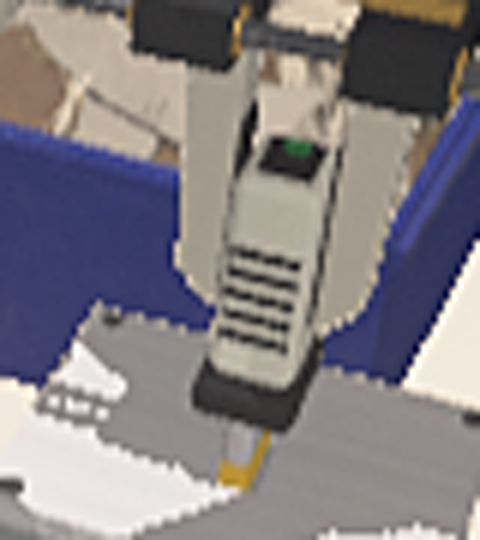

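The yellow band at (240,470) is level with the plate, the collar is clear of it at (250,390), and no contact force shows. Handing in.

```bash
python3 -c "
from cell import robot
print(robot.job_done())"
```

```text
the job is handed in; nothing more can be done
None
```

The probe was held still about 2 cm above the lamp window for 2.5 s, then lowered into the chamber slot to its yellow band and handed in still held upright, with no sign of contact in the wrist force; the hand-in returned no verdict.

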